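# Pass a timber block through the go gauge

## Robot

A 7-joint arm with a two-finger parallel gripper is mounted at the origin on the work surface; the furniture and walls round the work are solid. World frame = base frame: x ahead of the robot, y to its left, z up, the work surface at z = 0. Lengths are in m, angles in rad, forces in N, time in s.
With the tool pointing down it reaches from about 0.425 to 0.825 m from the base axis. Payload 3.6 kg.
Tool frame: the origin (TCP) lies at the very end of the fingers, on their centre line; the grasp point (between the pads) lies 19 mm behind it (bot.pinch_z is the distance from the TCP to the grasp point, in m); z points along the fingers, y is the line along which they close (so a half turn about z gives the same grasp; the last joint's range is limited). The gripper opens to 85 mm and grips with 20 to 120 N. Pads are 22 mm wide; open, the fingers measure 114 mm over their backs; the gripper's body (76 mm by 85 mm) begins 54 mm behind the grasp point. The pads swing forward as they close: fully open they stand 13 mm farther back than shut.
Start: joints at [-1.133, 0.615, -0.013, 1.423, 0.008, 1.103, -0.04], TCP at [0.291, 0.581, 0.231] pointing down, gripper open.
Joint ranges: [-3.12, 3.12], [-0.3, 2.06], [-1.34, 1.32], [0.26, 2.42], [-1.36, 4.5], [0.01, 1.98], [-2.84, 2.84]. Speed limits (rad/s): [2.79, 2.79, 3.14, 3.14, 3.14, 3.14, 3.14].

## Interface

Orientations are given as a unit quaternion [x, y, z, w].
In Python, from rig import bot gives the robot as it stands.
- The arm moves only by the tool step_arm, never from a script. Its argument "series" is a list of rows, each a list of 3 entries, a list of its own where there are three numbers: the finger opening in m, from 0 to 0.0854, then the shift along the world's x, y, z in shares of 0.4 m (1.0 is 0.4 m), then the turn about the world's z in shares of 60 degrees (1.0 is 60 degrees). A call has 1 to 5 rows; each row is the pose to reach, as a shift and turn from the pose commanded when the call began; what a row does not reach only later rows make up. A row lasts 1/10 s, in which the tool goes at most 50 mm and 8.59 degrees, less where a joint would pass 70% of its speed; a pose out of reach is approached as far as the arm can. No shift or turn number may pass 1 either way. A call with a gripper value outside its range is refused whole. The fingers move at their own pace and stop on an object; the grip force is fixed at half the most. Time passes only in rows, so rows that repeat a pose let the fingers close. It gives the time, the measured TCP pose, the force, the opening and the grip force at its end, in the units of the state.
- bot.sense(): the state, without advancing time (a new reading comes with each control period).
- bot.camera(name): name is "scene" or "side" or "wrist"; returns (picture, depth): 384x512x3 uint8, red, green, blue; 384x512 float32, m along the optical axis (not along the pixel's ray), 0 where there is no reading.
- bot.calibration(name): a dict with "mtx" (3x3 intrinsics, pixels), "R" (3x3) and "t" (3): a world point X has camera coordinates R X + t; the wrist camera has in their place "hand_eye" (4x4, takes a point from camera to tool coordinates, whose origin is the TCP and whose axes are the flange's). Camera axes: x right, y down, z forward; pixel columns grow to the right and rows downward; lengths in m; the calibration is good to about 2 mm. A picture is of the moment at which its call begins: read the wrist's pose just before it. calibration takes no time and is no camera call.
- bot.sign_off(): hands the job in; it is judged then, once.
Trained networks look in the newest picture that a camera, given by its name, has taken for a name from the list of things; names that differ only in an ending like _2 or _b are one class to them, and where a whole thing is asked for, a point or a joint stands for the part that bears it (a point fixed in the world has none). Each returns a list of dicts, best first, with "conf" (0 to 1); they miss things now and then, are a little off and sometimes report something else, mostly with a low value. They report only what shows in the picture. A call takes as long as a camera call.
- bot.search_frame(thing, camera): "box" ([left, top, right, bottom] in pixels, round what is visible of it).
The state is a dict: "clock": time; "q": joint angles; "joint_vel": joint speeds; "effort": joint torques, N m; "eef_pos": TCP position; "eef_rot": TCP orientation; "force": force on the tool from outside, world axes, zero at the start; "torque": the same for the moment, N m; "gripper_width": opening from 0.0 (shut) to 1.0 (fully open); "finger_force": force on a finger pad.
Only numpy, scipy, OpenCV 4.12 (cv2) and the standard library are available. Lean on these libraries where they do the work, as an engineer would, in place of code of your own. Each camera call takes 0.05 s, during which the arm holds its last target. There are 200 camera calls.

## Task

Check the width of the light timber block with the go gauge: push it lengthwise over the bench with the fingers, in at the rounded mouth, through the gap between the two blue jaws, and on until its leading end rests squarely against the dark wooden end stop. Only push it: never lift it or tip it up. Leave the other things on the bench where they are.

Things in the scene. Friction and masses are not known exactly. Their poses are not given: they have to be found in the camera images.
- block: The work: loose light-brown timber block, 70 (its x) x 140 (its y, the length) x 45 mm high, about 0.23 kg, lying flat on the bench in front of the gauge's mouth, up to 30 mm off the gauge's centre line and up to 0.3 rad askew to it. Origin: centre of the underside.
- gauge: Go gauge fixed to the bench: two blue jaws 30 mm high (screw heads 2 mm more), an end stop behind them. Jaw inner faces at x = -37.5 and +37.5 (75 mm clear gap), outer x = -92 and +92, y = -17 to +17 mm; mouth (+y) corners rounded, 12 mm radius. No floor: the block slides on the bench along the gauge's -y. Origin on the bench, mid-gap. Block against the stop: its centre at y = -99 mm.
- gap (a point): Middle of the gap between the jaws, on the bench top (= the gauge's origin, same axes).
- stop_face (a point): Foot of the middle of the end stop's face, 169 mm from mid-gap along the gauge's -y; axes as the gauge. The stop is dark wood, 134 mm wide, 20 mm thick, 28 mm high. Flat steel straps, 12 mm wide and 3 mm high, at gauge x = -61 and +61 mm join it to the jaws.
- nail_tin: Bystander: open tin of nails, 70 mm wide, 61 mm high, beside the end of the gauge at its +x side. Origin: centre of the underside.
- pencil: Bystander: red carpenter's pencil, 14x162x9 mm, length along its y, lying beside the gauge at its -x side. Origin: centre of the underside.
- push_shoe: Bystander: cream push shoe, 60x273x39 mm, length along its y, at the far edge of the bench, left. Origin: under the middle of its extents.
- red_driver: Bystander: screwdriver with red handle, 29x228x28 mm, length along its y, at the far edge of the bench, right. Origin: under the middle of its extents.

How it is judged:
By the outcome, as a careful person would: the job done as asked, in the order asked, and still so for the second after the job is handed in, with the robot touching nothing.
It also fails if it takes over 69 s, if anything falls off the work surface, if the arm or the gripper's body presses on something with over 40 N, if the wrist force passes 120 N, or if a joint passes its speed limit or range.

## Working session

There is one attempt and no reset: what is moved stays moved. The work goes in short steps, Python scripts to look and compute and a tool call to move; the robot and the scene stay as the last step left them, time stands still between calls to the robot, and variables do not carry over. Pictures are saved under pics/ and viewed, at most 10 in all, crops included, and the job is handed in when it is done.

Besides the shell and the picture viewer there is one more tool, called after "Request:" as a command line: name --argument value ..., lists and objects as JSON in quotes. step_arm: Moves the arm, as the interface text tells. Its arguments: {"type":"object","properties":{"series":{"type":"array","items":{"type":"array"}}},"required":["series"]}

```bash
mkdir -p pics; cat > h.py <<'E'
import numpy as np, cv2
from rig import bot
def cloud(name):
    s=bot.sense(); im,d=bot.camera(name); c=bot.calibration(name); K=c["mtx"]
    v,u=np.indices(d.shape); P=np.stack([(u-K[0,2])/K[0,0]*d,(v-K[1,2])/K[1,1]*d,d],-1)
    W=(P-np.array(c["t"]))@np.array(c["R"])   # R^T (P-t)
    W[d==0]=np.nan
    return im,W
def save(im,f): cv2.imwrite("pics/"+f,im[...,::-1])
E
python3 - <<'E'
from h import *
for n in("scene","side"):
    im,W=cloud(n); save(im,n+"0.png")
    for t in("block","gauge","nail_tin","pencil"):
        for r in bot.search_frame(t,n)[:2]:
            b=[int(x) for x in r["box"]]; m=W[(b[1]+b[3])//2,(b[0]+b[2])//2]
            print(n,t,round(r["conf"],2),b,m.round(3))
s=bot.sense();print(s)
E
```

```text
scene block 0.73 [209, 135, 257, 191] [0.573 0.072 0.045]
scene gauge 0.57 [212, 172, 319, 268] [ 0.552 -0.092  0.001]
scene nail_tin 0.67 [302, 187, 332, 224] [ 0.664 -0.144  0.029]
scene pencil 0.91 [216, 228, 258, 280] [ 0.441 -0.137  0.01 ]
side block 0.88 [238, 169, 265, 203] [0.579 0.029 0.044]
side gauge 0.8 [208, 200, 290, 255] [ 0.553 -0.099 -0.002]
side nail_tin 0.59 [290, 198, 324, 240] [ 0.655 -0.181  0.045]
side pencil 0.68 [193, 221, 202, 259] [ 0.442 -0.155  0.009]
{'clock': 0.5, 'q': array([-1.13248725,  0.61491712, -0.01258624,  1.4234658 ,  0.00810242,
        1.10336698, -0.04040079]), 'joint_vel': array([ 0.0013269 , -0.00105223, -0.00154942, -0.00112268,  0.00027919,
       -0.00018143,  0.00045299]), 'effort': array([-2.86448349e-04, -4.68655300e+01,  2.58647120e-01, -1.71160537e+01,
        1.00195201e-02,  2.53334030e-03,  1.28942958e-05]), 'eef_pos': array([0.29132832, 0.58100159, 0.23126427]), 'eef_rot': array([ 2.30302594e-01,  9.73119064e-01, -4.96679609e-05, -2.38623955e-05]), 'force': array([-0.60800258, -0.32040643,  0.48509493]), 'torque': array([ 0.0267986 , -0.04566366,  0.03310999]), 'finger_force': 0.0, 'gripper_width': 1.0033329192022242}
```

View pics/scene0.png

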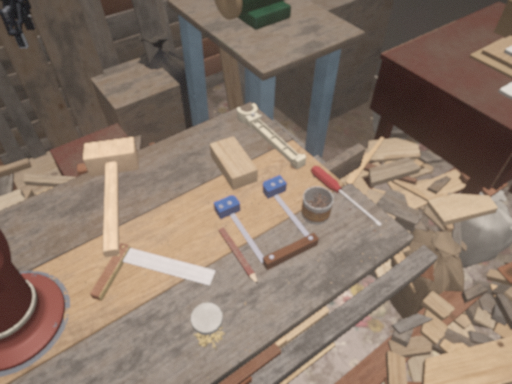

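View pics/side0.png

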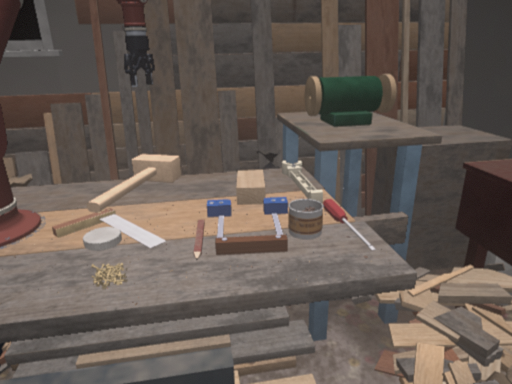

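The scene view shows the block at about (233,162), the blue jaws at (228,206) and (275,186), and the stop at (291,251). The side view agrees. Next I fit their poses from depth.

```bash
cat >> h.py <<'E'
def rect(p):
    p=p[:,:2]; (c,wh,a)=cv2.minAreaRect((p*1000).astype(np.float32)); return np.round(c,1),np.round(wh,1),round(a,1)
def fit(im,W,v=True):
    x,y,z=W[...,0],W[...,1],W[...,2]
    roi=(x>.42)&(x<.72)&(y>-.3)&(y<.2)
    hsv=cv2.cvtColor(im,cv2.COLOR_RGB2HSV)
    blue=roi&(hsv[...,0]>105)&(hsv[...,0]<130)&(hsv[...,1]>120)&(z>.02)
    out={}
    n,l=cv2.connectedComponents(blue.astype(np.uint8))
    out["jaws"]=[(int((l==i).sum()),)+rect(W[(l==i)&(z>.024)]) for i in range(1,n) if (l==i).sum()>30]
    b=roi&(z>.038)&(z<.052)&(y>-.13)
    n,l=cv2.connectedComponents(b.astype(np.uint8))
    out["block"]=[(int((l==i).sum()),)+rect(W[l==i])+(np.median(z[l==i]).round(4),) for i in range(1,n) if (l==i).sum()>80]
    b=roi&(z>.02)&(z<.034)&~blue&(y<-.12)
    n,l=cv2.connectedComponents(b.astype(np.uint8))
    out["stop"]=[(int((l==i).sum()),)+rect(W[l==i]) for i in range(1,n) if (l==i).sum()>60]
    for k in out: print(k,*out[k],sep="\n  ")
E
python3 - <<'E'
from h import *
for n in("scene","side"):
    print(n); im,W=cloud(n); fit(im,W)
E
```

```text
scene
jaws
block
  (1137, array([585.2,  95.1]), array([143.1,  71.4]), 81.3, np.float64(0.0461))
  (89, array([ 669.3, -120.1]), array([45.5, 19.1]), 0.2, np.float64(0.0448))
stop
  (113, array([ 644. , -157.4]), array([31.1, 68.4]), 39.1)
  (580, array([ 539.5, -199.4]), array([ 21.7, 136. ]), 83.7)
side
jaws
  (66, array([624.6, -33.9]), array([27.6, 50.3]), 78.4)
  (34, array([484.3, -19.5]), array([27. , 24.8]), 86.7)
block
  (534, array([587.2,  91.4]), array([143.8,  69.7]), 81.3, np.float64(0.0434))
  (137, array([ 663.4, -120.6]), array([56. , 18.4]), 0.3, np.float64(0.046))
stop
  (226, array([ 654.8, -165.3]), array([34.1, 69.3]), 68.6)
  (561, array([ 541. , -202.6]), array([ 22.5, 133.6]), 83.4)
```

Careful with the scale: shifts go in shares of 0.4 m and turns go in shares of 60 degrees. That gives: -0.185 m / 0.4 = -0.4625, 0.07 m / 0.4 = 0.175, -35 degrees / 60 = -0.5833.

Request:
step_arm --series '[[0.03,[0.075,-0.0925,0.035],-0.1167],[0.03,[0.15,-0.185,0.07],-0.2333],[0.03,[0.225,-0.2775,0.105],-0.35],[0.03,[0.3,-0.37,0.14],-0.4667],[0.03,[0.375,-0.4625,0.175],-0.5833]]'

```text
clock: 1.1
eef_pos: [0.4423, 0.3945, 0.3022]
eef_rot: [0.514, 0.858, 0.0, 0.0]
force: [1.0, 1.5, 0.2]
gripper_width: 0.352
finger_force: 0.0
```

In the tool's units: -0.185 m / 0.4 = -0.4625, 0.15 m / 0.4 = 0.375, -35 degrees / 60 = -0.5833.

Request:
step_arm --series '[[0.03,[0.075,-0.0925,0],-0.1167],[0.03,[0.15,-0.185,0],-0.2333],[0.03,[0.225,-0.2775,0],-0.35],[0.03,[0.3,-0.37,0],-0.4667],[0.03,[0.375,-0.4625,0],-0.5833]]'

```text
clock: 1.6
eef_pos: [0.5923, 0.2097, 0.3017]
eef_rot: [0.748, 0.663, 0.0, -0.0]
force: [0.5, 0.2, -0.4]
gripper_width: 0.35
finger_force: 0.0
```

```bash
cat >> h.py <<'E'
from scipy.spatial.transform import Rotation as Rn
def wcloud():
    s=bot.sense(); im,d=bot.camera("wrist"); c=bot.calibration("wrist"); K=c["mtx"]; H=np.array(c["hand_eye"])
    v,u=np.indices(d.shape); P=np.stack([(u-K[0,2])/K[0,0]*d,(v-K[1,2])/K[1,1]*d,d],-1)
    W=(P@H[:3,:3].T+H[:3,3])@Rn.from_quat(s["eef_rot"]).as_matrix().T+s["eef_pos"]
    W[d==0]=np.nan
    return im,W
def st():
    s=bot.sense(); y=Rn.from_quat(s["eef_rot"]).as_matrix()[:,1]
    print(s["clock"],s["eef_pos"].round(4),"tool y deg",np.degrees(np.arctan2(y[1],y[0])).round(2),"F",s["force"].round(1),"w",round(s["gripper_width"],3))
E
python3 - <<'E'
from h import *
st(); print(np.array(bot.calibration("wrist")["hand_eye"]).round(3))
im,W=wcloud(); save(im,"w1.png"); fit(im,W); st()
E
```

```text
1.6 [0.5923 0.2097 0.3017] tool y deg -6.89 F [ 0.5  0.2 -0.4] w 0.35
[[-0.    -0.955 -0.298  0.075]
 [ 1.    -0.001  0.    -0.001]
 [-0.001 -0.298  0.955 -0.144]
 [ 0.     0.     0.     1.   ]]
jaws
  (115, array([516.4, -18.7]), array([29.2, 11.9]), 73.2)
  (201, array([605.8,  75.9]), array([ 20. , 241.5]), 0.5)
block
  (4753, array([586.,  92.]), array([141.1,  70. ]), 81.2, np.float64(0.0469))
stop
1.65 [0.5978 0.1982 0.3016] tool y deg -7.9 F [ 3.5 -5.6 -0. ] w 0.352
```

View pics/w1.png

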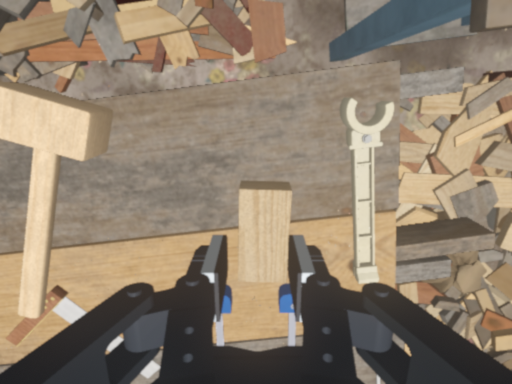

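The wrist view shows the block at (265,232), with the jaws mostly hidden behind the fingers at (226,300) and (287,300). I'll move on over the gauge to see the jaws clearly.

In the tool's units: -0.225 m / 0.4 = -0.5625, -0.045 m / 0.4 = -0.1125.

Request:
step_arm --series '[[0.03,[-0.0125,-0.1125,0.025],0],[0.03,[-0.025,-0.225,0.05],0],[0.03,[-0.0375,-0.3375,0.05],0],[0.03,[-0.05,-0.45,0.05],0],[0.03,[-0.0625,-0.5625,0.05],0]]'

```text
clock: 2.15
eef_pos: [0.5659, -0.0154, 0.3217]
eef_rot: [0.746, 0.665, 0.0, 0.0]
force: [0.4, -0.5, 0.2]
gripper_width: 0.35
finger_force: 0.0
```

In the tool's units: -0.08 m / 0.4 = -0.2, -0.045 m / 0.4 = -0.1125.

Request:
step_arm --series '[[0.03,[-0.0125,-0.1125,0],0],[0.03,[-0.025,-0.2,0],0],[0.03,[-0.025,-0.2,0],0],[0.03,[-0.025,-0.2,0],0]]'

```text
clock: 2.55
eef_pos: [0.5561, -0.0945, 0.3215]
eef_rot: [0.747, 0.664, 0.0, -0.0]
force: [0.0, 0.5, -0.4]
gripper_width: 0.349
finger_force: 0.0
```

```bash
python3 - <<'E'
from h import *
st(); im,W=wcloud(); save(im,"w2.png"); fit(im,W); np.savez("w2.npz",im=im,W=W); st()
E
```

```text
2.55 [ 0.5561 -0.0945  0.3215] tool y deg -6.73 F [ 0.   0.5 -0.4] w 0.349
jaws
  (834, array([623.3, -31. ]), array([30.2, 52.6]), 83.2)
  (854, array([495.6, -17.2]), array([30.3, 53.4]), 83.3)
block
  (3249, array([580.1,  52.4]), array([60.2, 70.1]), 81.5, np.float64(0.0466))
  (123, array([ 653.9, -118.7]), array([49.4, 10.9]), 12.2, np.float64(0.0461))
stop
  (1295, array([ 540.2, -201.4]), array([ 20.7, 133. ]), 83.1)
2.6 [ 0.5565 -0.0927  0.3213] tool y deg -6.55 F [0.4 1.8 0.5] w 0.345
```

View pics/w2.png

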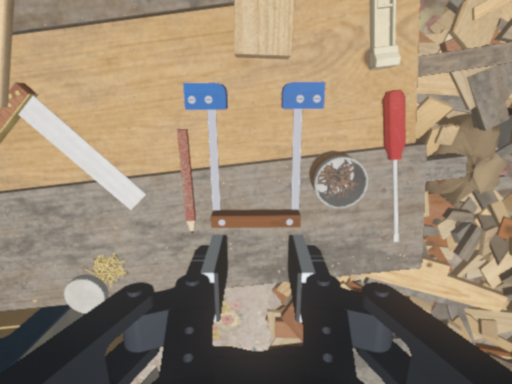

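The wrist view is clear: jaws at (205,96) and (304,95), stop at (256,219), and the lower end of the block at (264,30). That gives a gauge origin of about (560,-24) mm with yaw -6.4°. The block is about 13 mm off towards +x and 2.3° askew, so I'll square and centre it first with a two-finger push from its +x side.

In the tool's units: 0.178 m / 0.4 = 0.445, 0.08 m / 0.4 = 0.2, 41 degrees / 60 = 0.6833.

Request:
step_arm --series '[[0.06,[0.05,0.0875,0],0.1367],[0.06,[0.1,0.175,0],0.2733],[0.06,[0.15,0.2625,0],0.41],[0.06,[0.2,0.35,0],0.5467],[0.06,[0.25,0.445,-0.025],0.6833]]'

```text
clock: 3.1
eef_pos: [0.6575, 0.088, 0.3127]
eef_rot: [0.463, 0.887, 0.001, 0.001]
force: [1.0, 0.5, -0.4]
gripper_width: 0.701
finger_force: 0.0
```

In the tool's units: -0.14 m / 0.4 = -0.35, -0.12 m / 0.4 = -0.3, 41 degrees / 60 = 0.6833.

Request:
step_arm --series '[[0.06,[0,0,-0.075],0.1367],[0.06,[0,0,-0.15],0.2733],[0.06,[0,0,-0.225],0.41],[0.06,[0,0,-0.3],0.5467],[0.06,[0,0,-0.35],0.6833]]'

```text
clock: 3.6
eef_pos: [0.6548, 0.0872, 0.1686]
eef_rot: [0.122, 0.992, 0.0, -0.002]
force: [0.6, -0.7, -0.7]
gripper_width: 0.704
finger_force: 0.0
```

In the tool's units: 8.3 degrees / 60 = 0.1383.

Request:
step_arm --series '[[0.06,[0,0,0],0.1383],[0.06,[0,0,0],0.1383],[0.06,[0,0,0],0.1383]]'

```text
clock: 3.9
eef_pos: [0.6566, 0.0859, 0.1716]
eef_rot: [0.056, 0.998, 0.001, 0.0]
force: [0.2, 0.2, 0.0]
gripper_width: 0.708
finger_force: 0.0
```

```bash
cat >> h.py <<'E'
O=np.array([560,-24.]); a=np.radians(-6.4); ux=np.array([np.cos(a),np.sin(a)]); uy=np.array([-np.sin(a),np.cos(a)])
def g(p): d=np.array(p[:2])-O; return (d@ux).round(1),(d@uy).round(1)
E
python3 - <<'E'
from h import *
st(); print("tcp in gauge",g(bot.sense()["eef_pos"][:2]*1000),bot.sense()["q"].round(2)); im,W=wcloud(); save(im,"w3.png"); fit(im,W)
im,W=cloud("scene"); fit(im,W); 
E
```

```text
3.9 [0.6566 0.0859 0.1716] tool y deg 83.63 F [0.2 0.2 0. ] w 0.708
tcp in gauge (np.float64(83.7), np.float64(120.0)) [-0.14  0.69 -0.04  1.46  0.03  0.99  1.27]
jaws
  (783, array([510.3, -17.4]), array([34.1, 24.3]), 86.1)
  (2048, array([623.4, -30.2]), array([33.7, 54. ]), 83.6)
block
  (15230, array([585.9,  92.3]), array([140.4,  70.2]), 81.3, np.float64(0.0467))
  (770, array([ 660.2, -120.2]), array([60. , 18.6]), 0.9, np.float64(0.0458))
stop
  (225, array([ 630.3, -136.2]), array([36.5,  6.2]), 69.1)
  (133, array([ 691.5, -157.9]), array([21.7,  3.5]), 70.8)
jaws
block
  (1131, array([585.1,  95.1]), array([143.9,  71.2]), 81.1, np.float64(0.0461))
  (84, array([ 669.3, -119.8]), array([15.9, 46.9]), 72.4, np.float64(0.0453))
stop
  (115, array([ 644.5, -157.3]), array([30.1, 68.4]), 39.7)
  (566, array([ 539.1, -199.3]), array([ 22.1, 133.5]), 83.1)
```

View pics/w3.png

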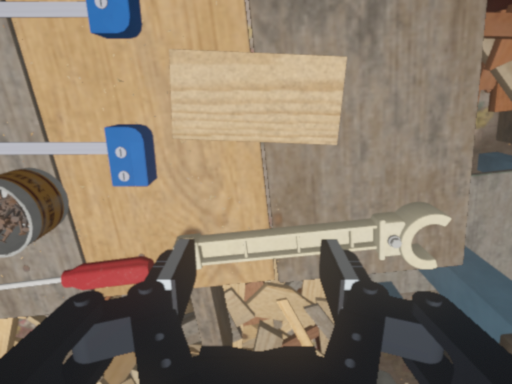

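The wrist view shows the block at (258,97), the jaws on the left and the push shoe along row 240. I'll check the shoe's near edge before lowering.

```bash
python3 - <<'E'
from h import *
im,W=wcloud()
for c in (210,260,310,350): 
    z=W[150:300,c]; k=z[:,2]>.015; k&=z[:,0]>.64
    print(c,(z[k][0]*1000).round(),(150+np.argmax(k)))
E
```

```text
210 [719.  28.  17.] 238
260 [720.  80.  16.] 233
310 [720. 132.  16.] 228
350 [720. 173.  16.] 224
```

In the tool's units: -0.156 m / 0.4 = -0.39, -0.145 m / 0.4 = -0.3625.

Request:
step_arm --series '[[0.06,[0,0,-0.1],0],[0.06,[0,0,-0.2],0],[0.06,[0,0,-0.3],0],[0.06,[0,0,-0.3625],0],[0.06,[0,0,-0.39],0]]'

```text
clock: 4.55
eef_pos: [0.6546, 0.0841, 0.0126]
eef_rot: [0.055, 0.998, -0.001, -0.002]
force: [-0.2, -0.6, -0.4]
gripper_width: 0.703
finger_force: 0.0
```

In the tool's units: -0.02 m / 0.4 = -0.05, 0.002 m / 0.4 = 0.005.

Request:
step_arm --series '[[0.06,[-0.0125,0.0015,0],0],[0.06,[-0.025,0.0025,0],0],[0.06,[-0.0375,0.0043,0],0],[0.06,[-0.045,0.005,0],0],[0.06,[-0.05,0.0055,0],0]]'

```text
clock: 5.05
eef_pos: [0.6365, 0.0865, 0.0165]
eef_rot: [0.055, 0.998, 0.0, 0.001]
force: [0.6, -0.4, 0.6]
gripper_width: 0.702
finger_force: 0.0
```

In the tool's units: -0.01 m / 0.4 = -0.025, 0.001 m / 0.4 = 0.0025.

Request:
step_arm --series '[[0.06,[-0.005,0.0005,0],0],[0.06,[-0.01,0.001,0],0],[0.06,[-0.015,0.0015,0],0],[0.06,[-0.02,0.002,0],0],[0.06,[-0.025,0.0025,0],0]]'

```text
clock: 5.55
eef_pos: [0.627, 0.0874, 0.0157]
eef_rot: [0.055, 0.998, 0.0, 0.001]
force: [1.6, 0.3, 1.7]
gripper_width: 0.703
finger_force: 0.9
```

```bash
python3 - <<'E'
from h import *
st(); print("tcp in gauge",g(bot.sense()["eef_pos"][:2]*1000)); im,W=wcloud(); save(im,"w4.png"); fit(im,W); im,W=cloud("scene"); fit(im,W)
E
```

```text
5.55 [0.627  0.0874 0.0157] tool y deg 83.67 F [1.6 0.3 1.7] w 0.703
tcp in gauge (np.float64(54.2), np.float64(118.2))
jaws
  (66, array([0., 0.]), array([0., 0.]), 0.0)
  (5415, array([627.6,  -8.1]), array([60.1, 55.2]), 78.2)
block
  (71174, array([591.8,  90.3]), array([141.1,  92.7]), 83.7, np.float64(0.0468))
stop
jaws
block
  (1204, array([588.3,  93.5]), array([145.1,  89.4]), 83.6, np.float64(0.046))
  (88, array([ 669.4, -120.6]), array([19.5, 44.2]), 53.3, np.float64(0.0445))
stop
  (117, array([ 644.5, -158.1]), array([28.9, 68.3]), 41.8)
  (572, array([ 539.4, -199.5]), array([ 21. , 134.2]), 83.9)
```

In the tool's units: -0.008 m / 0.4 = -0.02, -0.006 m / 0.4 = -0.015.

Request:
step_arm --series '[[0.06,[-0.005,0.0005,0],0],[0.06,[-0.01,0.001,0],0],[0.06,[-0.015,0.0015,0],0],[0.06,[-0.02,0.0023,0],0],[0.06,[-0.02,0.0023,0],0]]'

```text
clock: 6.15
eef_pos: [0.6178, 0.088, 0.0152]
eef_rot: [0.055, 0.998, -0.0, -0.0]
force: [1.3, 1.1, 1.7]
gripper_width: 0.701
finger_force: 0.7
```

```bash
cat >> h.py <<'E'
def blk(im,W,xmin=-60,xmax=39):
    # block's top in gauge axes, from points near its height; edges by percentile
    k=(W[...,2]>.038)&(W[...,2]<.053); P=(W[k][:,:2]*1000-O)@np.c_[ux,uy]
    P=P[(abs(P[:,0])<60)&(P[:,1]>-185)&(P[:,1]<215)]
    P=P[P[:,0]<xmax]
    L=[];
    for y0 in range(-170,200,20):
        q=P[abs(P[:,1]-y0)<8]
        if len(q)>60: L.append((y0,q[:,0].min().round(1),q[:,0].max().round(1)))
    print("y,xmin,xmax",*[tuple(float(c) for c in l) for l in L]); print("ylim",P[:,1].min().round(1),P[:,1].max().round(1))
E
python3 - <<'E'
from h import *
st(); print("tcp in gauge",g(bot.sense()["eef_pos"][:2]*1000)); im,W=wcloud(); blk(im,W,xmax=60); im,W=cloud("scene"); fit(im,W)
E
```

```text
6.15 [0.6178 0.088  0.0152] tool y deg 83.68 F [1.3 1.1 1.7] w 0.701
tcp in gauge (np.float64(44.9), np.float64(117.8))
y,xmin,xmax (50.0, -36.6, 32.8) (70.0, -36.6, 38.3) (90.0, -36.6, 55.5) (110.0, -36.6, 33.6) (130.0, -36.6, 33.7) (150.0, -36.6, 56.2) (170.0, -36.7, 33.5) (190.0, -36.7, 33.3)
ylim 46.4 187.6
jaws
block
  (1204, array([579.1,  93.8]), array([143.1,  89.4]), 83.9, np.float64(0.046))
  (85, array([ 670.2, -120.4]), array([18.7, 44.4]), 54.3, np.float64(0.0449))
stop
  (112, array([ 645. , -157.4]), array([31.9, 68.5]), 41.1)
  (577, array([ 538.8, -199.2]), array([ 21.6, 135. ]), 83.7)
```

Side push done: the block is square and within about 1.5 mm of the centre line. Next I back off, rise, turn the tool back and go behind the block.

In the tool's units: 0.13 m / 0.4 = 0.325, 0.115 m / 0.4 = 0.2875, -8 degrees / 60 = -0.1333.

Request:
step_arm --series '[[0.06,[0.05,-0.005,0],0],[0.06,[0.0625,-0.0075,0.075],0],[0.03,[0.0625,-0.0075,0.1875],0],[0.03,[0.0625,-0.0075,0.2875],0],[0.03,[0.0625,-0.0075,0.325],-0.1333]]'

```text
clock: 6.75
eef_pos: [0.6444, 0.0854, 0.1492]
eef_rot: [0.126, 0.992, 0.001, 0.002]
force: [0.5, -0.4, -0.1]
gripper_width: 0.354
finger_force: 0.0
```

In the tool's units: 0.113 m / 0.4 = 0.2825, 0.09 m / 0.4 = 0.225, -41 degrees / 60 = -0.6833.

Request:
step_arm --series '[[0.03,[0,0.075,0],-0.1367],[0.03,[-0.025,0.15,0],-0.2733],[0.03,[-0.05,0.225,0],-0.41],[0.03,[-0.1,0.2825,0],-0.5467],[0.03,[-0.1425,0.2825,0],-0.6833]]'

```text
clock: 7.25
eef_pos: [0.5827, 0.2042, 0.1439]
eef_rot: [0.463, 0.886, 0.0, -0.003]
force: [-0.1, 0.7, -0.0]
gripper_width: 0.352
finger_force: 0.0
```

In the tool's units: -41.1 degrees / 60 = -0.685.

Request:
step_arm --series '[[0.03,[0,0,0],-0.1367],[0.03,[0,0,0],-0.2733],[0.03,[0,0,0],-0.41],[0.03,[0,0,0],-0.5467],[0.03,[0,0,0],-0.685]]'

```text
clock: 7.75
eef_pos: [0.5845, 0.1982, 0.1443]
eef_rot: [0.748, 0.664, -0.002, -0.001]
force: [-0.8, -0.0, -0.8]
gripper_width: 0.351
finger_force: 0.0
```

Request:
step_arm --series '[[0.03,[0,0,0],0],[0.03,[0,0,0],0]]'

```text
clock: 7.95
eef_pos: [0.5853, 0.1982, 0.1446]
eef_rot: [0.745, 0.668, -0.001, -0.001]
force: [-0.5, 0.1, -0.1]
gripper_width: 0.353
finger_force: 0.0
```

```bash
python3 - <<'E'
from h import *
st(); print("tcp in gauge",g(bot.sense()["eef_pos"][:2]*1000)); im,W=wcloud(); fit(im,W);blk(im,W); im,W=cloud("scene"); fit(im,W)
E
```

```text
7.95 [0.5853 0.1982 0.1446] tool y deg -6.24 F [-0.5  0.1 -0.1] w 0.353
tcp in gauge (np.float64(0.3), np.float64(223.7))
jaws
block
  (8032, array([572. , 101.2]), array([123.3,  69.8]), 83.7, np.float64(0.0469))
stop
y,xmin,xmax (70.0, -36.2, 32.5) (90.0, -36.8, 33.0) (110.0, -33.5, 32.3) (130.0, -30.1, 29.9) (150.0, -26.9, 26.5) (170.0, -25.6, 25.0) (190.0, -37.0, 32.8)
ylim 64.2 187.4
jaws
block
  (1159, array([569.9,  94.9]), array([144.3,  71.5]), 83.6, np.float64(0.046))
  (87, array([ 668.7, -120. ]), array([19.9, 46.7]), 89.8, np.float64(0.0445))
stop
  (112, array([ 643.7, -157.6]), array([29.9, 68.3]), 38.8)
  (572, array([ 539.3, -199.2]), array([ 21.1, 134.5]), 83.9)
```

In the tool's units: -0.13 m / 0.4 = -0.325, -0.11 m / 0.4 = -0.275.

Request:
step_arm --series '[[0.03,[-0.0025,0,-0.1],0],[0.03,[-0.0025,0,-0.2],0],[0.03,[-0.0025,0,-0.275],0],[0.03,[-0.0025,0,-0.325],0],[0.03,[-0.0025,0,-0.325],0]]'

```text
clock: 8.55
eef_pos: [0.5826, 0.1975, 0.0121]
eef_rot: [0.745, 0.667, -0.003, -0.002]
force: [-0.2, 0.4, -0.4]
gripper_width: 0.353
finger_force: 0.0
```

In the tool's units: -0.025 m / 0.4 = -0.0625, -0.02 m / 0.4 = -0.05.

Request:
step_arm --series '[[0.03,[-0.0015,-0.0125,0],0],[0.03,[-0.0028,-0.025,0],0],[0.03,[-0.0043,-0.0375,0],0],[0.03,[-0.0055,-0.05,0],0],[0.03,[-0.007,-0.0625,0],0]]'

```text
clock: 9.05
eef_pos: [0.5829, 0.1726, 0.0161]
eef_rot: [0.746, 0.666, 0.001, 0.0]
force: [-0.5, 1.5, 2.0]
gripper_width: 0.353
finger_force: 1.1
```

Request:
step_arm --series '[[0.03,[-0.0015,-0.0125,0],0],[0.03,[-0.0028,-0.025,0],0],[0.03,[-0.0043,-0.0375,0],0],[0.03,[-0.0055,-0.05,0],0],[0.03,[-0.007,-0.0625,0],0]]'

```text
clock: 9.55
eef_pos: [0.5797, 0.1479, 0.0153]
eef_rot: [0.746, 0.666, 0.0, -0.0]
force: [0.1, 2.8, 1.7]
gripper_width: 0.352
finger_force: 1.0
```

```bash
python3 - <<'E'
from h import *
st(); print("tcp in gauge",g(bot.sense()["eef_pos"][:2]*1000)); im,W=wcloud(); save(im,"w5.png");fit(im,W);blk(im,W); im,W=cloud("scene"); fit(im,W);blk(im,W)
E
```

```text
9.55 [0.5797 0.1479 0.0153] tool y deg -6.42 F [0.1 2.8 1.7] w 0.352
tcp in gauge (np.float64(0.4), np.float64(173.0))
jaws
block
  (5521, array([577.8, 136.5]), array([45.7, 57.2]), 83.3, np.float64(0.0466))
stop
y,xmin,xmax (150.0, -19.8, 19.3) (170.0, -15.4, 15.0) (190.0, -21.8, 21.6)
ylim 138.7 184.5
jaws
block
  (1252, array([568. ,  78.2]), array([164.9,  72.1]), 83.8, np.float64(0.046))
  (90, array([ 669.3, -120.6]), array([18.2, 46.6]), 83.7, np.float64(0.0448))
stop
  (116, array([ 644. , -158.4]), array([30.9, 68.3]), 41.7)
  (573, array([ 538.7, -199.3]), array([ 22. , 133.7]), 83.7)
y,xmin,xmax (30.0, -39.3, 31.3) (50.0, -39.2, 31.8) (70.0, -39.0, 31.0) (90.0, -39.0, 32.7) (110.0, -38.9, 31.2) (130.0, -39.6, 31.7) (150.0, -39.2, 31.2)
ylim 20.0 184.9
```

In the tool's units: -0.02 m / 0.4 = -0.05, -0.016 m / 0.4 = -0.04.

Request:
step_arm --series '[[0.03,[-0.0005,-0.01,0],0],[0.03,[-0.0013,-0.02,0],0],[0.03,[-0.0023,-0.03,0],0],[0.03,[-0.0033,-0.04,0],0],[0.03,[-0.0043,-0.05,0],0]]'

```text
clock: 10.15
eef_pos: [0.5778, 0.1274, 0.0151]
eef_rot: [0.746, 0.666, -0.0, -0.0]
force: [-0.4, -0.0, -1.0]
gripper_width: 0.353
finger_force: 0.4
```

In the tool's units: -0.02 m / 0.4 = -0.05, -0.016 m / 0.4 = -0.04.

Request:
step_arm --series '[[0.03,[-0.001,-0.01,0],0],[0.03,[-0.0023,-0.02,0],0],[0.03,[-0.0033,-0.03,0],0],[0.03,[-0.0045,-0.04,0],0],[0.03,[-0.0055,-0.05,0],0]]'

```text
clock: 10.65
eef_pos: [0.5758, 0.1078, 0.0153]
eef_rot: [0.746, 0.666, -0.0, -0.0]
force: [0.0, 1.3, -0.9]
gripper_width: 0.354
finger_force: 0.3
```

```bash
python3 - <<'E'
from h import *
st(); print("tcp in gauge",g(bot.sense()["eef_pos"][:2]*1000)); im,W=cloud("scene"); fit(im,W);blk(im,W)
E
```

```text
10.65 [0.5758 0.1078 0.0153] tool y deg -6.42 F [ 0.   1.3 -0.9] w 0.354
tcp in gauge (np.float64(1.0), np.float64(132.7))
jaws
block
  (1323, array([564.4,  39.4]), array([163. ,  70.8]), 83.7, np.float64(0.0459))
  (92, array([ 668.9, -119.8]), array([20.1, 45.4]), 89.9, np.float64(0.0446))
stop
  (108, array([ 644.3, -158.3]), array([31.5, 68.4]), 41.8)
  (570, array([ 539.4, -199.6]), array([ 22.4, 134.6]), 84.3)
y,xmin,xmax (-10.0, -38.0, 31.9) (10.0, -37.8, 32.5) (30.0, -37.5, 32.5) (50.0, -38.0, 32.7) (70.0, -37.8, 31.1) (90.0, -38.2, 32.3) (110.0, -38.2, 31.6)
ylim -18.1 145.0
```

The leading end is now through the jaws with low force, so I carry on.

In the tool's units: -0.04 m / 0.4 = -0.1, -0.032 m / 0.4 = -0.08.

Request:
step_arm --series '[[0.03,[-0.0028,-0.02,0],0],[0.03,[-0.005,-0.04,0],0],[0.03,[-0.0073,-0.06,0],0],[0.03,[-0.0093,-0.08,0],0],[0.03,[-0.0115,-0.1,0],0]]'

```text
clock: 11.2
eef_pos: [0.5712, 0.0671, 0.0153]
eef_rot: [0.746, 0.666, -0.0, 0.0]
force: [0.6, 1.5, -0.5]
gripper_width: 0.351
finger_force: 0.4
```

In the tool's units: -0.04 m / 0.4 = -0.1, -0.032 m / 0.4 = -0.08.

Request:
step_arm --series '[[0.03,[-0.0023,-0.02,0],0],[0.03,[-0.0045,-0.04,0],0],[0.03,[-0.0068,-0.06,0],0],[0.03,[-0.009,-0.08,0],0],[0.03,[-0.0113,-0.1,0],0]]'

```text
clock: 11.7
eef_pos: [0.5667, 0.0275, 0.0153]
eef_rot: [0.746, 0.666, 0.0, -0.0]
force: [-0.8, 1.0, -1.4]
gripper_width: 0.351
finger_force: 0.5
```

```bash
python3 - <<'E'
from h import *
st(); print("tcp in gauge",g(bot.sense()["eef_pos"][:2]*1000)); im,W=cloud("scene"); save(im,"s5.png");fit(im,W);blk(im,W)
E
```

```text
11.7 [0.5667 0.0275 0.0153] tool y deg -6.42 F [-0.8  1.  -1.4] w 0.351
tcp in gauge (np.float64(0.9), np.float64(51.9))
jaws
block
  (1512, array([555.6, -39.5]), array([164.4,  72. ]), 83.3, np.float64(0.0458))
  (87, array([ 670.7, -118.8]), array([16.3, 45.8]), 62.0, np.float64(0.0444))
stop
  (108, array([ 644.8, -157.4]), array([30.6, 68.4]), 40.7)
  (573, array([ 539.3, -199.1]), array([ 23. , 134.4]), 83.7)
y,xmin,xmax (-90.0, -39.0, 33.0) (-70.0, -38.4, 31.5) (-50.0, -38.1, 32.4) (-30.0, -38.4, 32.2) (-10.0, -38.1, 33.4) (10.0, -38.5, 31.7) (30.0, -38.4, 31.9)
ylim -97.9 66.2
```

View pics/s5.png

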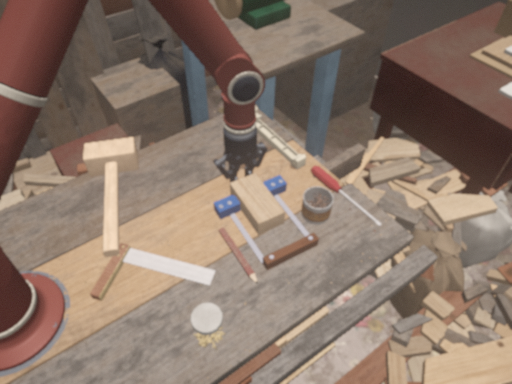

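The scene view shows the block between the jaws at (257,203), with the stop ahead at (291,251) and the other things unmoved. I push on, slowing near the stop.

In the tool's units: -0.03 m / 0.4 = -0.075, -0.024 m / 0.4 = -0.06.

Request:
step_arm --series '[[0.03,[-0.0025,-0.015,0],0],[0.03,[-0.0045,-0.03,0],0],[0.03,[-0.006,-0.045,0],0],[0.03,[-0.0078,-0.06,0],0],[0.03,[-0.0095,-0.075,0],0]]'

```text
clock: 12.25
eef_pos: [0.563, -0.0022, 0.0154]
eef_rot: [0.746, 0.666, 0.0, -0.0]
force: [1.1, 1.8, 0.6]
gripper_width: 0.354
finger_force: 0.8
```

In the tool's units: -0.029 m / 0.4 = -0.0725, -0.024 m / 0.4 = -0.06.

Request:
step_arm --series '[[0.03,[-0.0018,-0.015,0],0],[0.03,[-0.0033,-0.03,0],0],[0.03,[-0.005,-0.045,0],0],[0.03,[-0.0068,-0.06,0],0],[0.03,[-0.0083,-0.0725,0],0]]'

```text
clock: 12.75
eef_pos: [0.5596, -0.0315, 0.0154]
eef_rot: [0.746, 0.666, 0.0, 0.0]
force: [0.7, 2.9, 1.8]
gripper_width: 0.352
finger_force: 1.0
```

```bash
python3 - <<'E'
from h import *
st(); print("tcp in gauge",g(bot.sense()["eef_pos"][:2]*1000)); im,W=cloud("scene"); fit(im,W);blk(im,W)
E
```

```text
12.75 [ 0.5596 -0.0315  0.0154] tool y deg -6.45 F [0.7 2.9 1.8] w 0.352
tcp in gauge (np.float64(0.4), np.float64(-7.5))
jaws
block
  (1019, array([551.1, -76.3]), array([113.3,  71.2]), 83.8, np.float64(0.0458))
  (82, array([ 668.9, -119.9]), array([18.4, 44.8]), 88.5, np.float64(0.0446))
stop
  (120, array([ 643.9, -158. ]), array([30.7, 68.3]), 40.2)
  (140, array([ 527.9, -167.8]), array([43.3, 87.5]), 46.1)
  (569, array([ 539.5, -199.2]), array([ 21.5, 133.9]), 83.8)
y,xmin,xmax (-150.0, -39.3, 31.6) (-130.0, -38.5, 31.6) (-110.0, -38.4, 31.8) (-90.0, -38.5, 32.1) (-70.0, -38.5, 31.3) (-50.0, -38.4, 32.5) (-30.0, -38.6, 32.1)
ylim -157.7 8.0
```

In the tool's units: -0.007 m / 0.4 = -0.0175, -0.006 m / 0.4 = -0.015.

Request:
step_arm --series '[[0.03,[-0.0005,-0.005,0],0],[0.03,[-0.001,-0.01,0],0],[0.03,[-0.0015,-0.0125,0],0],[0.03,[-0.0018,-0.015,0],0],[0.03,[-0.002,-0.0175,0],0]]'

```text
clock: 13.3
eef_pos: [0.5588, -0.0377, 0.0152]
eef_rot: [0.746, 0.666, -0.0, -0.0]
force: [-0.5, 1.4, 1.2]
gripper_width: 0.35
finger_force: 0.8
```

In the tool's units: -0.002 m / 0.4 = -0.005, -0.0015 m / 0.4 = -0.0038.

Request:
step_arm --series '[[0.03,[-0.0003,-0.0018,0],0],[0.03,[-0.0005,-0.0038,0],0],[0.03,[-0.0005,-0.005,0],0]]'

```text
clock: 13.6
eef_pos: [0.5586, -0.04, 0.0153]
eef_rot: [0.746, 0.666, -0.0, -0.0]
force: [0.3, 1.8, 1.3]
gripper_width: 0.345
finger_force: 0.8
```

In the tool's units: -0.002 m / 0.4 = -0.005, -0.0014 m / 0.4 = -0.0035.

Request:
step_arm --series '[[0.03,[-0.0003,-0.0018,0],0],[0.03,[-0.0005,-0.0035,0],0],[0.03,[-0.0005,-0.005,0],0]]'

```text
clock: 13.9
eef_pos: [0.5584, -0.0411, 0.0153]
eef_rot: [0.746, 0.666, 0.0, -0.0]
force: [0.7, 3.5, 0.7]
gripper_width: 0.356
finger_force: 1.8
```

In the tool's units: -0.001 m / 0.4 = -0.0025, -0.0005 m / 0.4 = -0.0013.

Request:
step_arm --series '[[0.03,[-0.0003,-0.0013,0],0],[0.03,[-0.0003,-0.0025,0],0],[0.03,[-0.0003,-0.0025,0],0]]'

```text
clock: 14.2
eef_pos: [0.5583, -0.0411, 0.0153]
eef_rot: [0.745, 0.667, 0.001, -0.001]
force: [0.3, 4.7, 1.1]
gripper_width: 0.348
finger_force: 2.6
```

Force is rising while the TCP stands still, which means contact with the stop. A little more pressure should seat the block square.

In the tool's units: -0.003 m / 0.4 = -0.0075, -0.001 m / 0.4 = -0.0025.

Request:
step_arm --series '[[0.03,[-0.0003,-0.0025,0],0],[0.03,[-0.0005,-0.005,0],0],[0.03,[-0.0008,-0.0075,0],0],[0.03,[-0.0008,-0.0075,0],0]]'

```text
clock: 14.6
eef_pos: [0.558, -0.0411, 0.0153]
eef_rot: [0.745, 0.668, 0.002, -0.003]
force: [-0.3, 10.6, 2.2]
gripper_width: 0.35
finger_force: 4.6
```

```bash
python3 - <<'E'
from h import *
st(); print("tcp in gauge",g(bot.sense()["eef_pos"][:2]*1000)); im,W=cloud("scene"); fit(im,W);blk(im,W)
E
```

```text
14.6 [ 0.558  -0.0411  0.0153] tool y deg -6.25 F [-0.3 10.6  2.2] w 0.35
tcp in gauge (np.float64(-0.1), np.float64(-17.2))
jaws
block
  (921, array([549.8, -82.3]), array([101.7,  71.4]), 84.3, np.float64(0.0458))
  (88, array([ 669.1, -120.3]), array([18.7, 45.3]), 64.5, np.float64(0.0445))
stop
  (114, array([ 643.7, -157.1]), array([30. , 68.5]), 37.6)
  (678, array([ 535.4, -196.7]), array([ 86., 131.]), 51.4)
y,xmin,xmax (-170.0, -38.2, 31.8) (-150.0, -38.8, 31.8) (-130.0, -38.8, 31.7) (-110.0, -38.7, 31.1) (-90.0, -38.8, 31.7) (-70.0, -38.9, 31.1) (-50.0, -39.3, 32.0) (-30.0, -38.2, 31.7)
ylim -167.6 -8.0
```

Firmly seated: 10.6 N, and the TCP is where predicted. Now I withdraw straight back and then up.

In the tool's units: 0.1 m / 0.4 = 0.25, 0.07 m / 0.4 = 0.175.

Request:
step_arm --series '[[0.03,[0.0023,0.02,0],0],[0.03,[0.0055,0.05,0],0],[0.03,[0.0113,0.1,0],0],[0.03,[0.0195,0.175,0],0],[0.03,[0.0275,0.25,0],0]]'

```text
clock: 15.15
eef_pos: [0.5693, 0.0536, 0.0152]
eef_rot: [0.746, 0.666, -0.001, 0.001]
force: [0.4, -0.3, 0.3]
gripper_width: 0.352
finger_force: 0.0
```

In the tool's units: 0.22 m / 0.4 = 0.55, 0.18 m / 0.4 = 0.45.

Request:
step_arm --series '[[0.03,[0,0.025,0.1],0],[0.03,[0,0.05,0.2],0],[0.03,[0,0.05,0.325],0],[0.03,[0,0.05,0.45],0],[0.03,[0,-0.05,0.55],0]]'

```text
clock: 15.65
eef_pos: [0.5703, 0.0446, 0.2336]
eef_rot: [0.742, 0.67, 0.003, 0.0]
force: [1.1, 0.3, -0.5]
gripper_width: 0.348
finger_force: 0.0
```

In the tool's units: -0.17 m / 0.4 = -0.425, -0.13 m / 0.4 = -0.325.

Request:
step_arm --series '[[0.03,[0,-0.1125,0.075],0],[0.03,[0,-0.225,0.15],0],[0.03,[0,-0.325,0.2],0],[0.03,[0,-0.425,0.2],0],[0.03,[0,-0.425,0.2],0]]'

```text
clock: 16.15
eef_pos: [0.567, -0.1416, 0.3122]
eef_rot: [0.751, 0.661, -0.002, 0.004]
force: [-1.1, 0.2, -0.1]
gripper_width: 0.352
finger_force: 0.0
```

```bash
python3 - <<'E'
from h import *
st(); im,W=wcloud(); save(im,"w9.png"); fit(im,W);blk(im,W)
im,W=cloud("side"); fit(im,W);blk(im,W)
E
```

```text
16.15 [ 0.567  -0.1416  0.3122] tool y deg -7.28 F [-1.1  0.2 -0.1] w 0.352
jaws
  (1001, array([623.2, -31.6]), array([31.9, 52.4]), 84.4)
  (1055, array([495.5, -17.9]), array([32.3, 54.4]), 83.0)
block
  (3528, array([549.6, -93.1]), array([81.3, 69.4]), 83.5, np.float64(0.0467))
  (86, array([ 649.4, -118.7]), array([41.6,  8. ]), 21.5, np.float64(0.0457))
stop
  (1125, array([ 540. , -201.9]), array([ 20.7, 134. ]), 83.8)
y,xmin,xmax (-170.0, -36.5, 32.5) (-150.0, -37.0, 32.6) (-130.0, -37.4, 32.8) (-110.0, -37.3, 31.6) (-90.0, -37.3, 31.7) (-70.0, -37.3, 31.9) (-50.0, -37.3, 32.0) (-30.0, -36.6, 32.1)
ylim -169.1 -29.2
jaws
  (69, array([624.5, -33.3]), array([28.9, 50.7]), 80.6)
  (37, array([484.2, -20.7]), array([29.8, 24.8]), 86.8)
block
  (474, array([551.5, -92. ]), array([82.3, 68.7]), 83.5, np.float64(0.0435))
  (125, array([ 665.3, -120.2]), array([17., 53.]), 82.9, np.float64(0.0459))
stop
  (225, array([ 655.2, -165. ]), array([34.6, 69.3]), 69.6)
  (705, array([ 541.1, -201. ]), array([ 25.1, 133.5]), 84.0)
y,xmin,xmax (-170.0, -35.6, 33.9) (-150.0, -35.3, 33.3) (-130.0, -35.3, 33.4) (-110.0, -35.3, 33.7) (-90.0, -35.3, 33.4) (-70.0, -35.3, 33.0) (-50.0, -35.2, 33.5)
ylim -171.0 -27.4
```

View pics/w9.png

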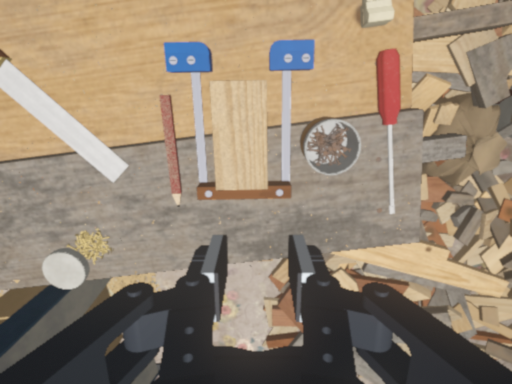

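The block (240,136) rests squarely on the stop (244,190), spanning -169 to -29 mm in gauge y. The pencil, tin and the rest have not moved.

```bash
python3 -c "
from rig import bot
print(bot.sign_off())"
```

```text
the job is handed in; nothing more can be done
None
```

The block was pushed through the gauge's gap, never lifted, and now rests squarely against the end stop; nothing else on the bench was moved, and the job is handed in at about 16 s.

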